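# Hang the lead rack on its stand and tug-test both catches

### The arm

A 6-joint arm with a two-finger parallel gripper is mounted at the origin on a cart in front of the work surface, level with it; the furniture and walls round the work are solid. World frame = base frame: x ahead of the robot, y to its left, z up, the work surface at z = 0. Lengths are in m, angles in rad, forces in N, time in s.
With the tool pointing down it reaches from about 0.225 to 0.725 m from the base axis. Payload 3.1 kg.
Tool frame: the origin (TCP) lies at the very end of the fingers, on their centre line; the grasp point (between the pads) lies 19 mm behind it (grip_depth is the z of the grasp point in the tool frame, in m); z points along the fingers, y is the direction in which the jaws open and shut (so a half turn about z gives the same grasp; the last joint's range is limited). The gripper opens to 85 mm and grips with 20 to 120 N. Pads are 22 mm wide; open, the fingers measure 114 mm over their backs; the gripper's body (76 mm by 85 mm) begins 54 mm behind the grasp point. The pads swing forward as they close: fully open they stand 13 mm farther back than shut.
Start: joints at [0.983, 0.048, 0.099, 1.622, 0, 1.443], TCP at [0.233, 0.47, 0.231] pointing down, gripper open.
Joint ranges: [-2.91, 2.91], [-0.99, 1.94], [-1.21, 1.42], [-2.12, 2.29], [-1.49, 1.47], [-3.14, 3.14]. Speed limits (rad/s): [2.79, 2.79, 3.14, 3.14, 3.14, 3.14].

### API

Orientations are given as a unit quaternion [x, y, z, w].
In Python, from cell import get_obs, snapshot, get_calibration, sign_off, grip_depth gives the robot as it stands.
- The arm moves only by the tool jog_arm, never from a script. Its arguments are lists of equal length, an entry for each row: "grip": the gripper command: -1 is fully open, 1 is shut, values between are in proportion; "dp": the shift along the tool's x, y, z in mm, a list of three; "yaw": the turn about the tool's z in degrees. A call has 1 to 10 rows; each row shifts and turns the pose as measured when the row begins, along the tool's axes as they then stand; what a row does not reach is not made up. A row lasts 1/10 s, in which the tool goes at most 50 mm and 8.59 degrees, less where a joint would pass 70% of its speed; a pose out of reach is approached as far as the arm can. A call is refused whole if a number of a shift passes 50 or a number of a turn 8.59, either way. A call with a gripper value outside its range is refused whole. The fingers move at their own pace and stop on an object; "grip_force" is the grip in N (left out, the last holds). Time passes only in rows, so rows that do not move let the fingers close. It gives the time, the measured TCP pose, the force and the opening at its end, in the units of the state.
- get_obs(): the state, without advancing time (a new reading comes with each control period).
- snapshot(name): name is "side" or "top" or "wrist"; returns the picture (384x512x3 uint8, red, green, blue); there is no depth.
- get_calibration(name): a dict with "camera_matrix" (3x3 intrinsics, pixels), "cam_to_world" (4x4, takes a point from camera to world coordinates). Camera axes: x right, y up, looking along -z (the intrinsics and any distortion apply to the point x, -y, -z); pixel columns grow to the right and rows downward; lengths in m; the calibration is good to about 2 mm. A picture is of the moment at which its call begins: read the wrist's pose just before it. get_calibration takes no time and is no camera call; for the wrist camera it gives the pose at the moment of the call.
- sign_off(): hands the job in, once; it reports no verdict.
The state is a dict: "t": time; "joints": joint angles; "joint_vel": joint speeds; "effort": joint torques, N m; "tool_pos": TCP position; "tool_rot": TCP orientation; "ft_force": force on the tool from outside, world axes, zero at the start; "ft_torque": the same for the moment, N m; "finger_gap": opening from 0.0 (shut) to 1.0 (fully open).
Only numpy, scipy, OpenCV 4.12 (cv2) and the standard library are available. Lean on these libraries where they do the work, as an engineer would, in place of code of your own. Each camera call takes 0.05 s, during which the arm holds its last target.

### The job

Hang the wire lead rack on the two hooks of the stand: press it straight down past both spring catches until both ends of its bar lie at the bottom of the hooks. Before you let go, pull it up lightly, with some 10 N more than its weight, until you feel both catches holding it back at the same time, hold that for a moment, then let it down into the hooks again and leave it hanging there. Never force the hooks or the catches, and do not disturb the small things lying about.

Things in the scene. Friction and masses are not known exactly. Their poses are not given: they have to be found in the camera images.
- lead_rack: Empty wire lead rack, loose, 0.2 to 0.45 kg, 256 mm wide (own y), 74 mm deep, 136 mm high, front and back alike. It starts standing on two wire feet. Below its bar a steel plate with a comb on both sides, all within 83 mm of the middle along y; above the bar a flat black grip. Origin: on the table between the feet; y along the bar, z up.
- rack_grip (a point): Middle of the rack's flat black grip, 12 mm thick (x), 50 mm wide (y); this point is 33 mm above the bar's axis, 18 mm below the grip's top. Take it across its thickness, from above; a light hold (about 25 N) carries it and lets the rack level itself between the pads. Axes as the rack's.
- rack_bar (a point): Middle of the rack's round steel bar, on its axis (10 mm diameter, along y, 85 mm above the feet). From 83 to 121 mm each side of the middle the bar is bare: there it goes into the hooks. Black end knobs, 18 mm diameter, from 121 to 128 mm. Axes as the rack's.
- stand: Heavy grey steel stand, fixed: base plate 140 x 250 mm, two uprights 210 mm apart, 192 mm high, a hook open at the top on the front face of each. The rack hangs between the uprights. Origin: on the table, midway between the uprights, 150 mm straight below the axis of a seated bar; x from the open front towards the uprights, y along the bar, z up.
- hook_left (a point): Where the bar's axis lies in the hook at the stand's +y side when the bar is at the bottom. The hook is 12 mm wide (y) with a V-shaped seat; its throat runs from 8 mm in front of this point (horn, flared lip up to 25 mm above it) to 7 mm behind it (the upright). Axes as the stand's.
- hook_right (a point): The same point of the equal hook at the stand's -y side.
- catch_left: Spring catch at the +y hook (origin as hook_left): a level sprung bolt with a steep sloping top juts 12 mm from the upright across the throat. The bar coming down meets the slope 24 to 39 mm above its seat, pushes the bolt back (3 to 8 N of push each side) and the bolt springs out over it just before the bar is fully down. Its flat underside then stops the bar rigidly. It bends above 12 N.
- catch_right: The same catch at the -y hook. Both bolts are clamped by hand, at heights that differ from side to side and are not measured: a seated bar can rise 3 to 10 mm before it meets a bolt, so one side may meet first and the rack must tip a little (up to 0.035 rad) for both to hold.
- latch_left (a joint): How far the bolt of the +y catch is pushed back, m: 0 = fully out (it closes the hook), 0.0125 = fully in. It springs out by itself.
- latch_right (a joint): The same for the -y catch.
- film_can: Beige film can (32 mm diameter, 50 mm long) lying in front; leave it alone. Origin: under its middle.
- weight_0: Slotted brass weight, 33 mm diameter, 10 mm high, at the right; leave it alone. Origin: centre of its underside.
- weight_1: Slotted brass weight, 27 mm diameter, 8 mm high, at the right; leave it alone. Origin: centre of its underside.
- eraser: Eraser with a blue sleeve, 20 x 42 x 12 mm, at the right; leave it alone. Origin: centre of its underside.
- fuse_box: Flat grey box with a lid, 57 x 74 x 25 mm, at the right; leave it alone. Origin: centre of its underside.

How it is judged:
On the way, in this order (a step that is already met when the one before it is completed fails the run):
1. The rack is pressed down past both catches: its bar lies at the bottom of both hooks (height within 2.5 mm, level), felt with more than 2 N, and both bolts are out again (x of rack_bar in the frame of stand between -0.006 and 0.006 m and y of rack_bar in the frame of stand between -0.016 and 0.016 m and angle between the y axis of lead_rack and the y axis of stand, either way round below 0.03 rad and value of joint each of latch_left, latch_right below 0.002 m and z of rack_bar in the frame of stand between 0.1475 and 0.1525 m and angle between lead_rack's own z axis and vertical below 0.3 rad and contact force between lead_rack and stand above 2 N), for 0.2 s.
2. Pull test: the rack, still between the shut bolts and the hooks, is pulled up against both catches at once, with at least 1.5 N on each for 0.3 s (x of rack_bar in the frame of stand between -0.006 and 0.006 m and y of rack_bar in the frame of stand between -0.016 and 0.016 m and value of joint each of latch_left, latch_right below 0.002 m and z of rack_bar in the frame of stand between 0.152 and 0.162 m and contact force between lead_rack and catch_left above 1.5 N and contact force between lead_rack and catch_right above 1.5 N), for 0.3 s.
At the end, for the whole second after the job is handed in: The rack hangs at rest and let go: its bar lies at the bottom of both hooks (within 2.5 mm in height, 6 mm front to back, 16 mm sideways, parallel to the stand within 0.03 rad, rack upright within 0.3 rad) and both bolts are out over it (pushed back less than 2 mm) (x of rack_bar in the frame of stand between -0.006 and 0.006 m and y of rack_bar in the frame of stand between -0.016 and 0.016 m and angle between the y axis of lead_rack and the y axis of stand, either way round below 0.03 rad and value of joint each of latch_left, latch_right below 0.002 m and z of rack_bar in the frame of stand between 0.1475 and 0.1525 m and angle between lead_rack's own z axis and vertical below 0.3 rad and linear speed of lead_rack below 0.02 m/s and angular speed of lead_rack below 0.15 rad/s); the robot touches nothing.
It fails at once if a catch is loaded with more than 12 N (contact force between lead_rack and catch_left above 12 N or contact force between lead_rack and catch_right above 12 N).
It fails at once if the rack is pressed against the stand with more than 30 N (contact force between lead_rack and stand above 30 N).
It fails at once if a small thing lying about is moved by more than 15 mm (distance of any of film_can, weight_0, weight_1, eraser, fuse_box from where it was at the start of the episode above 0.015 m).
It also fails if it takes over 58 s, if anything falls off the work surface, if the arm or the gripper's body presses on something with over 40 N, if the wrist force passes 120 N, or if a joint passes its speed limit or range.

## Working session

There is one attempt and no reset: what is moved stays moved. The work goes in short steps, Python scripts to look and compute and a tool call to move; the robot and the scene stay as the last step left them, time stands still between calls to the robot, and variables do not carry over. Pictures are saved under pics/ and viewed, and the job is handed in when it is done.

Besides the shell and the picture viewer there is one more tool, called as name(argument=value, ...), one argument or row to a line, values as JSON. jog_arm: Moves the arm, as the interface text tells. Its arguments: {"type":"object","properties":{"grip":{"type":"array"},"dp":{"type":"array"},"yaw":{"type":"array"},"grip_force":{"type":"number"}},"required":["grip","dp","yaw"]}

```bash
ls; mkdir -p pics
python3 - <<'E'
from cell import *
import cv2,json
import numpy as np
print(get_obs(), grip_depth)
for n in ["side","top","wrist"]:
    c=get_calibration(n); print(n,np.round(c['camera_matrix'],1).tolist(),np.round(c['cam_to_world'],4).tolist(),[k for k in c])
    im=snapshot(n); cv2.imwrite(f'pics/{n}0.png',im[:,:,::-1])
E
```

```text
pics
{'t': 0.0, 'joints': array([ 9.83164304e-01,  4.87580426e-02,  9.75476748e-02,  1.62194886e+00,
       -5.87245927e-06,  1.44299816e+00]), 'joint_vel': array([-1.03292222e-03,  1.30742850e-03, -8.47381172e-05,  1.38426386e-03,
        5.69480995e-04,  5.19814708e-04]), 'effort': array([ 7.59060622e-04, -3.38784814e+01,  3.20014036e+01,  2.03533337e-02,
       -2.10630637e-04, -2.26286765e-06]), 'tool_pos': array([0.23266742, 0.46995094, 0.23008818]), 'tool_rot': array([ 2.27896474e-01,  9.73684652e-01, -1.10769378e-03, -4.10917364e-04]), 'ft_force': array([-0.26351474, -0.06784993,  0.28823978]), 'ft_torque': array([ 0.0762223 , -0.02128586, -0.02379831]), 'finger_gap': 1.001339539946158} -0.0187
side [[351.2, 0.0, 260.0], [0.0, 351.2, 191.1], [0.0, 0.0, 1.0]] [[0.8216, 0.3125, -0.4767, -0.0285], [-0.57, 0.4392, -0.6944, -0.7786], [-0.0076, 0.8423, 0.539, 0.6754], [0.0, 0.0, 0.0, 1.0]] ['camera_matrix', 'cam_to_world']
top [[437.1, 0.0, 258.8], [0.0, 437.1, 188.9], [0.0, 0.0, 1.0]] [[0.0289, 0.9935, -0.1101, 0.3411], [-0.9994, 0.0307, 0.0147, -0.0132], [0.018, 0.1096, 0.9938, 1.3537], [0.0, 0.0, 0.0, 1.0]] ['camera_matrix', 'cam_to_world']
wrist [[269.3, 0.0, 257.2], [0.0, 269.3, 189.1], [0.0, 0.0, 1.0]] [[0.4439, -0.8517, -0.2785, 0.1606], [0.8961, 0.4214, 0.1395, 0.5056], [-0.0015, -0.3115, 0.9503, 0.373], [0.0, 0.0, 0.0, 1.0]] ['camera_matrix', 'cam_to_world']
```

View pics/side0.png

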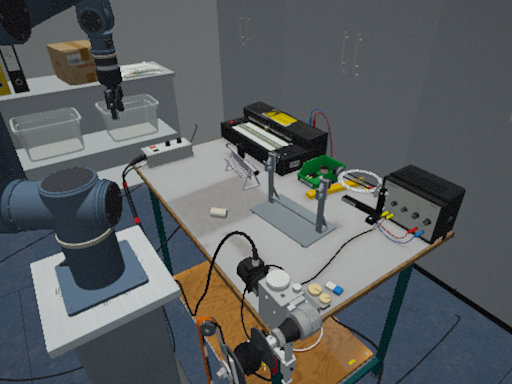

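View pics/top0.png

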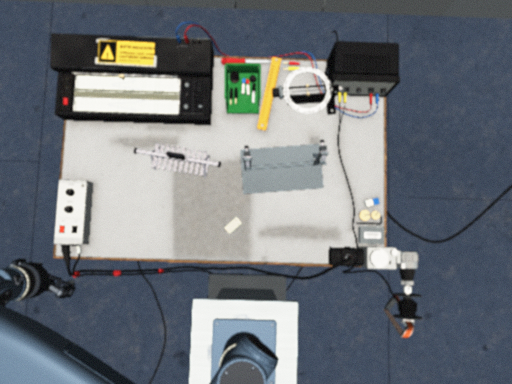

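View pics/wrist0.png

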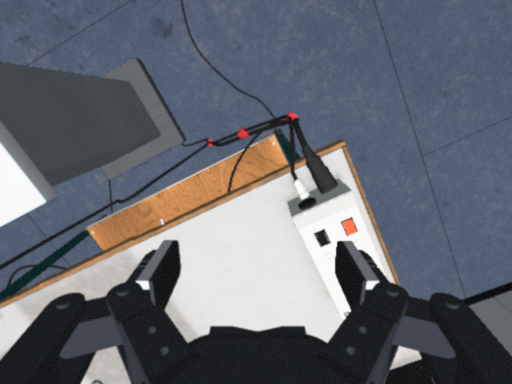

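The side and top views show the rack at top px (178,157), the stand at (284,165), the can at (233,225), and the weights, eraser and box near (371,215). I'll zoom in on the top view.

```bash
cat > h.py <<'E'
import numpy as np,cv2
from cell import *
def ray(c,px):
    K=np.array(c['camera_matrix']);T=np.array(c['cam_to_world'])
    d=np.linalg.inv(K)@np.array([px[0],px[1],1.]); d=np.array([d[0],-d[1],-d[2]])
    return T[:3,3],T[:3,:3]@d
def onz(c,px,z):
    o,d=ray(c,px); return o+d*(z-o[2])/d[2]
def proj(c,P):
    K=np.array(c['camera_matrix']);T=np.array(c['cam_to_world'])
    p=T[:3,:3].T@(np.array(P)-T[:3,3]); p=K@np.array([p[0],-p[1],-p[2]]); return p[:2]/p[2]
E
python3 - <<'E'
from h import *
im=cv2.imread('pics/top0.png')
a=cv2.resize(im[130:210,125:225],None,fx=7,fy=7,interpolation=cv2.INTER_CUBIC)
b=cv2.resize(im[130:200,235:335],None,fx=7,fy=7,interpolation=cv2.INTER_CUBIC)
cv2.imwrite('pics/ta.png',a);cv2.imwrite('pics/tb.png',b)
c=get_calibration('top')
for n,p,z in [('rackL',(136,152),.085),('rackR',(219,164),.085),('grip',(176,156),.13),('stL',(247,150),.19),('stR',(322,145),.19),('can',(233,225),.016),('base fl',(242,193),0),('base fr',(325,187),0)]: print(n,onz(c,p,z).round(3))
E
```

```text
rackL [0.579 0.331 0.085]
rackR [0.552 0.087 0.085]
grip [0.563 0.206 0.13 ]
stL [0.575 0.005 0.19 ]
stR [ 0.595 -0.199  0.19 ]
can [0.376 0.042 0.016]
base fl [0.477 0.019 0.   ]
base fr [ 0.503 -0.24   0.   ]
```

View pics/ta.png

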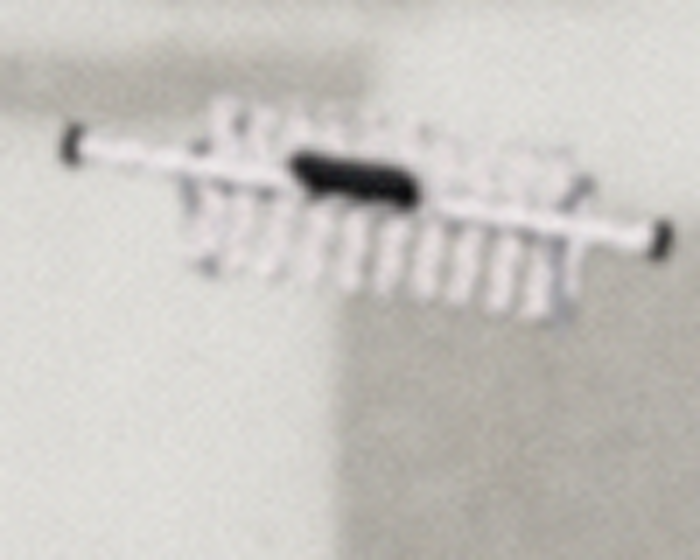

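View pics/tb.png

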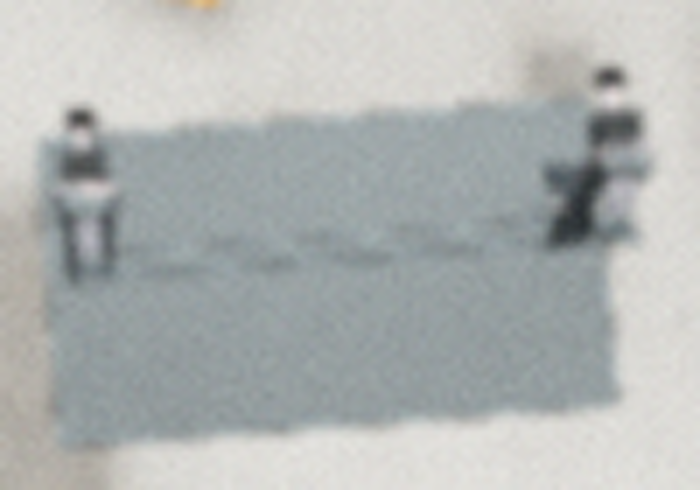

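```bash
cat >> h.py <<'E'
from scipy.spatial.transform import Rotation as R
def tool():
    o=get_obs(); Rm=R.from_quat(o['tool_rot']).as_matrix(); return o,np.array(o['tool_pos']),Rm,np.degrees(np.arctan2(Rm[1,1],Rm[0,1]))
def plan(p,yawdeg,smax=45,ymax=8):
    o,q,Rm,y0=tool(); d=np.array(p)-q; dy=(yawdeg-y0+180)%360-180
    n=int(max(np.ceil(np.linalg.norm(d)*1000/smax),np.ceil(abs(dy)/ymax),1)); rows=[]
    for i in range(n):
        Ri=R.from_euler('z',dy*i/n,degrees=True).as_matrix()@Rm
        rows.append((Ri.T@d*1000/n).round(1).tolist())
    print('t',round(o['t'],2),'pos',q.round(4),'yaw',round(y0,2),'tilt',Rm[:,2].round(4),'F',o['ft_force'].round(1),'T',o['ft_torque'].round(2),'gap',round(o['finger_gap'],3)); print(n,'rows; yaw/row',round(-dy/n,2)); print(rows)
E
python3 -c "
from h import *
plan((.566,.209,.25),-6.3)"
```

```text
t 0.15 pos [0.2327 0.4701 0.2304] yaw 63.66 tilt [-0.001  -0.0016 -1.    ] F [-1.  -0.2  0.1] T [0.04 0.   0.03] gap 1.003
10 rows; yaw/row 7.0
[[-41.5, -8.6, -2.0], [-42.2, -3.5, -2.0], [-42.3, 1.7, -2.0], [-41.8, 6.8, -2.0], [-40.6, 11.8, -2.0], [-38.9, 16.7, -2.0], [-36.6, 21.3, -2.0], [-33.7, 25.6, -2.0], [-30.3, 29.5, -2.0], [-26.5, 33.0, -2.0]]
```

jog_arm(
  grip=[-1,-1,-1,-1,-1,-1,-1,-1,-1,-1],
  dp=[
    [-41.5,-8.6,-2],
    [-42.2,-3.5,-2],
    [-42.3,1.7,-2],
    [-41.8,6.8,-2],
    [-40.6,11.8,-2],
    [-38.9,16.7,-2],
    [-36.6,21.3,-2],
    [-33.7,25.6,-2],
    [-30.3,29.5,-2],
    [-26.5,33,-2],
  ],
  yaw=[7,7,7,7,7,7,7,7,7,7],
)

```text
t: 1.15
tool_pos: [0.5673, 0.197, 0.2447]
tool_rot: [0.757, 0.653, -0.004, -0.002]
ft_force: [-0.3, 0.5, 1.3]
finger_gap: 0.996
```

```bash
python3 -c "
from h import *
plan((.566,.209,.25),-6.3)"
```

```text
t 1.15 pos [0.5673 0.197  0.2447] yaw -8.46 tilt [-0.0089 -0.003  -1.    ] F [-0.3  0.5  1.3] T [ 0.06 -0.05 -0.  ] gap 0.996
1 rows; yaw/row -2.16
[[11.7, -3.1, -5.4]]
```

jog_arm(
  grip=[-1,-1,-1],
  dp=[
    [10,-2,-5],
    [0,0,0],
    [0,0,0],
  ],
  yaw=[-2,0,0],
)

```text
t: 1.45
tool_pos: [0.5703, 0.2021, 0.2465]
tool_rot: [0.749, 0.663, -0.006, -0.002]
ft_force: [0.1, 0.4, -0.5]
finger_gap: 0.999
```

```bash
python3 -c "
from h import *
plan((.566,.209,.25),-6.3)
import pickle
c=get_calibration('wrist'); im=snapshot('wrist'); cv2.imwrite('pics/w1.png',im[:,:,::-1]); pickle.dump(c,open('w1.pkl','wb'))"
```

```text
t 1.45 pos [0.5703 0.2021 0.2465] yaw -6.93 tilt [-0.0121 -0.0057 -0.9999] F [ 0.1  0.4 -0.5] T [0.01 0.07 0.05] gap 0.999
1 rows; yaw/row -0.63
[[6.3, -5.2, -3.5]]
```

View pics/w1.png

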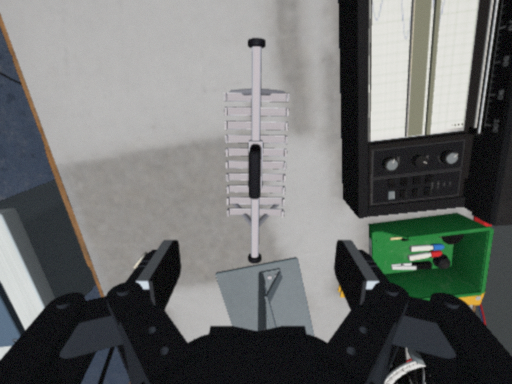

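Wrist view: rack bar vertical in the image, knobs at (257,43) and (255,258), grip at (254,172); stand base at the bottom (265,290). Next I extract the dark blobs.

```bash
python3 -c "
from h import *
import pickle
c=pickle.load(open('w1.pkl','rb')); im=cv2.imread('pics/w1.png')
g=cv2.cvtColor(im,cv2.COLOR_BGR2GRAY)
m=(g<70).astype(np.uint8); m[:,:235]=0;m[:,280:]=0;m[268:]=0
n,l,s,ce=cv2.connectedComponentsWithStats(m)
for i in range(1,n):
  if s[i,4]>8: print(s[i],ce[i])
  if s[i,4]>8: print(onz(c,ce[i],.088).round(4),onz(c,ce[i],.136).round(4),onz(c,ce[i],.125).round(4))
ct=get_calibration('top')
for p in [(135.1,150.7),(219.3,164.4)]: print('top',onz(ct,p,.088).round(4))
"
```

```text
[248  39  17   8 117] [256.11965812  42.34188034]
[0.5833 0.3355 0.088 ] [0.583 0.327 0.136] [0.583 0.329 0.125]
[249 145  12  53 568] [254.12323944 171.39612676]
[0.5648 0.2042 0.088 ] [0.5675 0.2166 0.136 ] [0.5669 0.2138 0.125 ]
[248 254  13   9  70] [254.28571429 258.88571429]
[0.5505 0.0885 0.088 ] [0.5555 0.1194 0.136 ] [0.5543 0.1123 0.125 ]
top [0.5826 0.3333 0.088 ]
top [0.5499 0.0858 0.088 ]
```

```bash
python3 -c "
from h import *
plan((.572,-.095,.34),5.6)"
```

```text
t 1.5 pos [0.57   0.2025 0.2467] yaw -6.89 tilt [-0.0119 -0.0053 -0.9999] F [-0.3  0.3  0. ] T [ 0.01 -0.01 -0.  ] gap 1.004
7 rows; yaw/row -1.78
[[-42.2, 5.2, -13.1], [-42.4, 3.9, -13.1], [-42.5, 2.6, -13.1], [-42.6, 1.3, -13.1], [-42.6, -0.1, -13.0], [-42.6, -1.4, -13.0], [-42.5, -2.7, -13.0]]
```

jog_arm(
  grip=[-1,-1,-1,-1,-1,-1,-1,-1,-1],
  dp=[
    [-42.2,5.2,-13.1],
    [-42.4,3.9,-13.1],
    [-42.5,2.6,-13.1],
    [-42.6,1.3,-13.1],
    [-42.6,-0.1,-13],
    [-42.6,-1.4,-13],
    [-42.5,-2.7,-13],
    [0,0,0],
    [0,0,0],
  ],
  yaw=[-1.8,-1.8,-1.8,-1.8,-1.8,-1.8,-1.8,0,0],
)

```text
t: 2.4
tool_pos: [0.5696, -0.0937, 0.3416]
tool_rot: [0.659, 0.752, -0.008, -0.004]
ft_force: [0.4, -0.3, -1.3]
finger_gap: 0.997
```

```bash
python3 -c "
from h import *
plan((.57,-.095,.34),5.6)
import pickle
c=get_calibration('wrist'); im=snapshot('wrist'); cv2.imwrite('pics/w2.png',im[:,:,::-1]); pickle.dump(c,open('w2.pkl','wb'))
im=im[:,:,::-1]
a=cv2.resize(im[0:300,130:380],None,fx=2,fy=2,interpolation=cv2.INTER_CUBIC); cv2.imwrite('pics/w2z.png',a)
"
```

```text
t 2.4 pos [ 0.5696 -0.0937  0.3416] yaw 7.55 tilt [-0.0152 -0.0067 -0.9999] F [ 0.4 -0.3 -1.3] T [ 0.03 -0.03 -0.01] gap 0.997
1 rows; yaw/row 1.95
[[-1.3, 0.3, 1.6]]
```

View pics/w2.png

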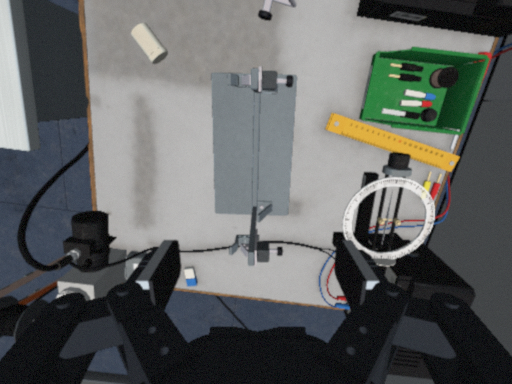

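View pics/w2z.png

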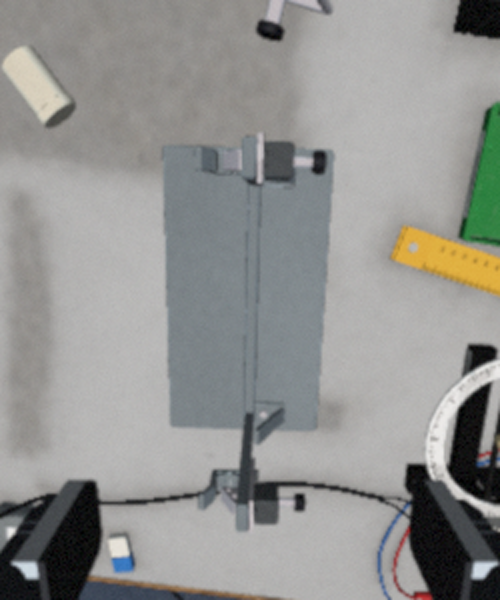

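```bash
python3 -c "
from h import *
im=cv2.imread('pics/w2.png')
a=cv2.resize(im[55:105,215:305],None,fx=8,fy=8,interpolation=cv2.INTER_CUBIC); cv2.imwrite('pics/hl.png',a)
a=cv2.resize(im[195:270,215:305],None,fx=8,fy=8,interpolation=cv2.INTER_CUBIC); cv2.imwrite('pics/hr.png',a)
"
```

```text
(no output)
```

View pics/hl.png

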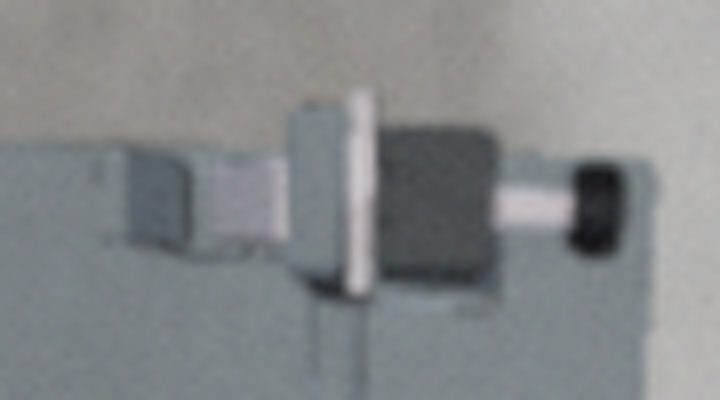

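View pics/hr.png

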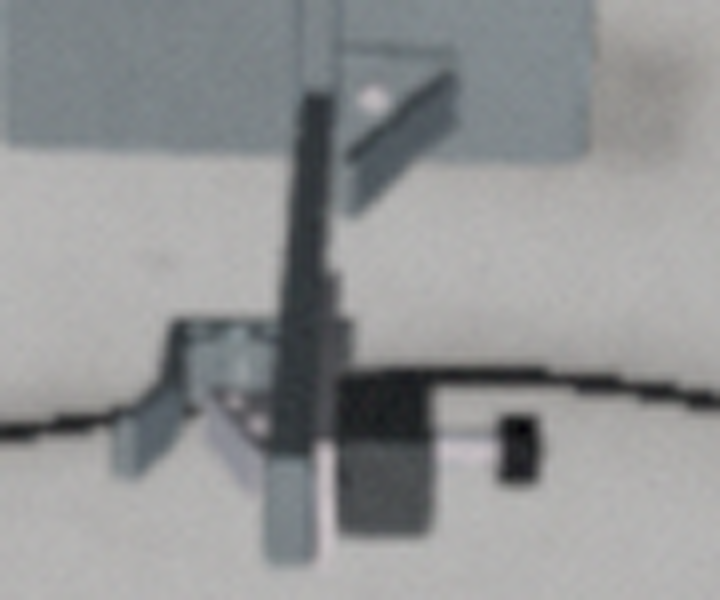

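```bash
python3 -c "
from h import *
import pickle
c=pickle.load(open('w2.pkl','rb'))
P={}
for n,u,v in [('Lf0',288,105),('Lf1',288,272),('Lb0',345,105),('Lb1',345,272)]:
  P[n]=onz(c,(215+u/8-.5+.06,55+v/8-.5+.06),.192); print(n,P[n].round(4))
for n,u,v in [('Rf0',272,452),('Rf1',263,562),('Rb0',318,452),('Rb1',312,562)]:
  P[n]=onz(c,(215+u/8-.44,195+v/8-.44),.192); print(n,P[n].round(4))
# horns
for n,u,v,z in [('Lhorn lip',128,200,.175),('Lhorn inner',188,200,.17)]:
  print(n,onz(c,(215+u/8,55+v/8),z).round(4))
print('Rhorn lip',onz(c,(215+115/8,195+470/8),.175).round(4),onz(c,(215+175/8,195+325/8),.175).round(4))
# base corners
for n,p in [('FL',(130+163/2,146/2)),('FR',(130+170/2,425/2)),('BL',(130+333/2,150/2)),('BR',(130+316/2,430/2))]: print(n,onz(c,p,.006).round(4))
"
```

```text
Lf0 [0.5458 0.0146 0.192 ]
Lf1 [ 0.5482 -0.0047  0.192 ]
Lb0 [0.5528 0.0156 0.192 ]
Lb1 [ 0.5554 -0.0037  0.192 ]
Rf0 [ 0.569  -0.1923  0.192 ]
Rf1 [ 0.57   -0.2122  0.192 ]
Rb0 [ 0.5761 -0.1913  0.192 ]
Rb1 [ 0.5777 -0.2111  0.192 ]
Lhorn lip [0.5257 0.0016 0.175 ]
Lhorn inner [0.5332 0.0029 0.17  ]
Rhorn lip [ 0.5449 -0.2103  0.175 ] [ 0.5519 -0.1823  0.175 ]
FL [0.4735 0.0163 0.006 ]
FR [ 0.4996 -0.2309  0.006 ]
BL [0.612  0.0314 0.006 ]
BR [ 0.64   -0.2166  0.006 ]
```

Both hooks are measured: seat midpoint ≈ (0.551, −0.099), yaw ≈ 6.2°. Rack middle ≈ (0.567, 0.211), yaw −7.6°. Back to the rack.

```bash
python3 -c "
from h import *
plan((.567,.2115,.22),-7.5)"
```

```text
t 2.45 pos [ 0.5696 -0.0936  0.3417] yaw 7.58 tilt [-0.0151 -0.0075 -0.9999] F [-1.2 -0.4  0.3] T [-0.01 -0.03 -0.01] gap 0.997
8 rows; yaw/row 1.89
[[37.9, 5.0, 14.9], [38.1, 3.7, 14.9], [38.2, 2.5, 15.0], [38.2, 1.2, 15.0], [38.2, -0.1, 15.0], [38.2, -1.3, 15.0], [38.1, -2.6, 15.0], [38.0, -3.8, 15.1]]
```

jog_arm(
  grip=[-1,-1,-1,-1,-1,-1,-1,-1,-1,-1],
  dp=[
    [37.9,5,14.9],
    [38.1,3.7,14.9],
    [38.2,2.5,15],
    [38.2,1.2,15],
    [38.2,-0.1,15],
    [38.2,-1.3,15],
    [38.1,-2.6,15],
    [38,-3.8,15],
    [0,0,0],
    [0,0,0],
  ],
  yaw=[1.9,1.9,1.9,1.9,1.9,1.9,1.9,1.9,0,0],
)

```text
t: 3.45
tool_pos: [0.5549, 0.2407, 0.2091]
tool_rot: [0.748, 0.664, -0.011, -0.004]
ft_force: [0.5, 0.5, -0.1]
finger_gap: 1.0
```

```bash
python3 -c "
from h import *
plan((.567,.2115,.16),-7.5,smax=15)"
```

```text
t 3.45 pos [0.5549 0.2407 0.2091] yaw -6.8 tilt [-0.0224 -0.0088 -0.9997] F [ 0.5  0.5 -0.1] T [-0.02 -0.03  0.03] gap 1.0
4 rows; yaw/row 0.18
[[-6.8, 4.1, 12.3], [-6.7, 4.2, 12.3], [-6.7, 4.2, 12.3], [-6.7, 4.2, 12.3]]
```

jog_arm(
  grip=[-1,-1,-1,-1,-1,-1],
  dp=[
    [-7,3,10],
    [-7,3,10],
    [-7,3,10],
    [-5,2,10],
    [0,0,0],
    [0,0,0],
  ],
  yaw=[0.3,0.3,0,0,0,0],
)

```text
t: 4.05
tool_pos: [0.5617, 0.2074, 0.1662]
tool_rot: [0.753, 0.658, -0.012, -0.004]
ft_force: [0.9, 0.1, -0.1]
finger_gap: 1.004
```

```bash
python3 -c "
from h import *
plan((.567,.2115,.10),-7.5,smax=15)
import pickle
c=get_calibration('wrist'); im=snapshot('wrist'); cv2.imwrite('pics/w3.png',im[:,:,::-1]); pickle.dump(c,open('w3.pkl','wb'))"
```

```text
t 4.05 pos [0.5617 0.2074 0.1662] yaw -7.66 tilt [-0.0222 -0.01   -0.9997] F [ 0.9  0.1 -0.1] T [-0.02 -0.09  0.02] gap 1.004
5 rows; yaw/row -0.03
[[1.1, 1.2, 13.2], [1.1, 1.2, 13.2], [1.1, 1.2, 13.2], [1.1, 1.2, 13.2], [1.1, 1.2, 13.2]]
```

View pics/w3.png

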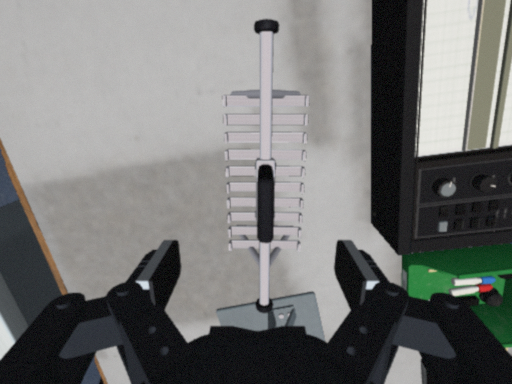

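The grip sits at (265,203) between the fingers (col 180–335), and the bar runs parallel to the tool. Descending.

jog_arm(
  grip=[-1,-1,-1,-1,-1,-1,-1,-1],
  dp=[
    [1.1,1.2,12],
    [1.1,1.2,12],
    [1.1,1.2,12],
    [1.1,1.2,12],
    [1.1,1.2,8],
    [0,0,4],
    [0,0,0],
    [0,0,0],
  ],
  yaw=[0,0,0,0,0,0,0,0],
)

```text
t: 4.9
tool_pos: [0.5671, 0.2127, 0.0999]
tool_rot: [0.752, 0.659, -0.012, -0.004]
ft_force: [0.1, 0.7, 0.9]
finger_gap: 1.0
```

```bash
python3 -c "
from h import *
plan((.567,.2115,.099),-7.5,smax=15)"
```

```text
t 4.9 pos [0.5671 0.2127 0.0999] yaw -7.57 tilt [-0.0234 -0.0101 -0.9997] F [0.1 0.7 0.9] T [0.01 0.04 0.03] gap 1.0
1 rows; yaw/row -0.07
[[-1.2, 0.1, 0.9]]
```

jog_arm(
  grip=[1,1,1,1,1,1,1,1,1,1],
  grip_force=25,
  dp=[
    [0,0,0],
    [0,0,0],
    [0,0,0],
    [0,0,0],
    [0,0,0],
    [0,0,0],
    [0,0,0],
    [0,0,0],
    [0,0,0],
    [0,0,0],
  ],
  yaw=[0,0,0,0,0,0,0,0,0,0],
)

```text
t: 5.9
tool_pos: [0.5688, 0.213, 0.1026]
tool_rot: [0.752, 0.659, -0.01, -0.003]
ft_force: [-0.1, -0.5, -0.1]
finger_gap: 0.138
```

```bash
python3 -c "
from h import *
plan((.567,.2115,.099),-7.5,smax=15)"
```

```text
t 5.9 pos [0.5688 0.213  0.1026] yaw -7.58 tilt [-0.0186 -0.009  -0.9998] F [-0.1 -0.5 -0.1] T [ 0.02 -0.13 -0.03] gap 0.138
1 rows; yaw/row -0.08
[[-1.7, -1.5, 3.7]]
```

jog_arm(
  grip=[1,1,1,1,1,1,1,1,1,1],
  dp=[
    [0,0,-5],
    [0,0,-8],
    [0,0,-12],
    [0,0,-20],
    [0,0,-25],
    [0,0,-25],
    [0,0,-25],
    [0,0,-25],
    [0,0,-25],
    [0,0,-20],
  ],
  yaw=[0,0,0,0,0,0,0,0,0,0],
)

```text
t: 6.9
tool_pos: [0.5691, 0.214, 0.2988]
tool_rot: [0.752, 0.659, -0.015, -0.006]
ft_force: [0.2, 0.7, -1.8]
finger_gap: 0.135
```

```bash
python3 -c "
from h import *
plan((.545,-.099,.33),6.2,smax=28)"
```

```text
t 6.9 pos [0.5691 0.214  0.2988] yaw -7.58 tilt [-0.0299 -0.0114 -0.9995] F [ 0.2  0.7 -1.8] T [ 0.07 -0.13  0.02] gap 0.135
12 rows; yaw/row -1.15
[[-26.2, 1.4, -2.2], [-26.2, 0.9, -2.2], [-26.2, 0.3, -2.2], [-26.2, -0.2, -2.2], [-26.2, -0.7, -2.2], [-26.2, -1.2, -2.2], [-26.1, -1.8, -2.2], [-26.1, -2.3, -2.1], [-26.1, -2.8, -2.1], [-26.0, -3.3, -2.1], [-25.9, -3.9, -2.1], [-25.8, -4.4, -2.1]]
```

jog_arm(
  grip=[1,1,1,1,1,1,1,1,1,1],
  dp=[
    [-10,1,-8],
    [-22,1,-8],
    [-26,0.3,-6],
    [-26,-0.2,-4],
    [-26,-0.7,-2],
    [-26,-1.2,-2],
    [-26,-1.8,-2],
    [-26,-2.3,-2],
    [-26,-2.8,-2],
    [-26,-3.3,-2],
  ],
  yaw=[-1.1,-1.1,-1.1,-1.1,-1.1,-1.1,-1.1,-1.1,-1.1,-1.1],
)

```text
t: 7.9
tool_pos: [0.5524, -0.0295, 0.3567]
tool_rot: [0.68, 0.733, -0.006, -0.001]
ft_force: [1.8, -0.1, -2.4]
finger_gap: 0.135
```

```bash
python3 -c "
from h import *
plan((.550,-.099,.33),6.2,smax=25)"
```

```text
t 7.9 pos [ 0.5524 -0.0295  0.3567] yaw 4.35 tilt [-0.0098 -0.0076 -0.9999] F [ 1.8 -0.1 -2.4] T [-0.   -0.04 -0.04] gap 0.135
3 rows; yaw/row -0.62
[[-23.0, -2.4, 9.1], [-23.0, -2.7, 9.1], [-22.9, -2.9, 9.1]]
```

jog_arm(
  grip=[1,1,1,1,1,1,1],
  dp=[
    [-18,-1,5],
    [-16,-1,5],
    [-12,-1,5],
    [-8,0,3],
    [0,0,0],
    [0,0,0],
    [0,0,0],
  ],
  yaw=[-0.3,-0.3,-0.3,0,0,0,0],
)

```text
t: 8.6
tool_pos: [0.5529, -0.0885, 0.3439]
tool_rot: [0.675, 0.738, -0.005, 0.001]
ft_force: [-0.6, 0.3, -2.3]
finger_gap: 0.133
```

```bash
python3 -c "
from h import *
plan((.550,-.099,.33),6.2,smax=25)
import pickle
c=get_calibration('wrist'); im=snapshot('wrist'); cv2.imwrite('pics/w4.png',im[:,:,::-1]); pickle.dump(c,open('w4.pkl','wb'))"
```

```text
t 8.6 pos [ 0.5529 -0.0885  0.3439] yaw 5.06 tilt [-0.004  -0.0086 -1.    ] F [-0.6  0.3 -2.3] T [-0.01  0.01 -0.  ] gap 0.133
1 rows; yaw/row -1.14
[[-10.1, -3.7, 14.0]]
```

View pics/w4.png

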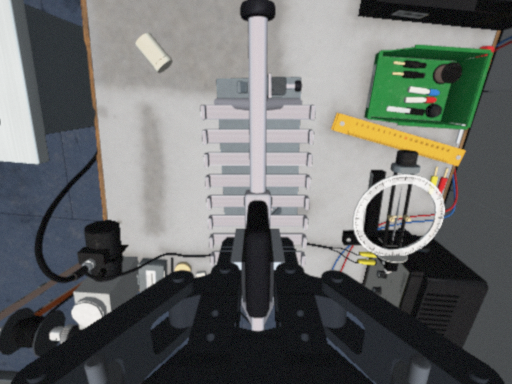

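```bash
python3 -c "
from h import *
import pickle
c=pickle.load(open('w4.pkl','rb')); im=cv2.imread('pics/w4.png')
p=np.array([.5529,-.0885,.3439]);yaw=np.radians(5.06)
g=cv2.cvtColor(im,cv2.COLOR_BGR2GRAY).astype(int)
for r in [30,60,120,150,180]: 
  row=g[r,225:300]; print(r,row[::2].tolist())
m=(g<60).astype(np.uint8); m[22:]=0;m[:,:235]=0;m[:,280:]=0
n,l,s,ce=cv2.connectedComponentsWithStats(m)
ex=np.array([np.cos(yaw),np.sin(yaw)]);ey=np.array([-ex[1],ex[0]])
for i in range(1,n):
  if s[i,4]>20:
    q=onz(c,ce[i],.328); print(s[i],ce[i],q, 'toolrel',(q-p)[:2]@ex,(q-p)[:2]@ey)
a=cv2.resize(im[60:125,200:320],None,fx=6,fy=6,interpolation=cv2.INTER_CUBIC); cv2.imwrite('pics/w4z.png',a)
s=snapshot('side')[:,:,::-1]; cv2.imwrite('pics/s4.png',cv2.resize(s[60:280,180:400],None,fx=3.4,fy=2.7,interpolation=cv2.INTER_CUBIC)[:600]); cv2.imwrite('pics/s4f.png',s)
"
```

```text
30 [162, 160, 159, 156, 157, 160, 160, 158, 158, 158, 155, 141, 168, 204, 206, 207, 209, 206, 206, 204, 179, 141, 158, 158, 158, 156, 163, 167, 176, 184, 185, 187, 189, 189, 190, 195, 194, 194]
60 [155, 152, 153, 151, 155, 161, 162, 165, 159, 158, 158, 158, 162, 204, 204, 211, 207, 207, 207, 206, 170, 142, 162, 162, 158, 155, 160, 164, 171, 181, 180, 189, 187, 193, 193, 193, 191, 193]
120 [139, 140, 143, 142, 142, 140, 144, 141, 141, 144, 146, 146, 145, 194, 207, 209, 212, 210, 209, 201, 158, 146, 147, 148, 147, 147, 148, 148, 149, 148, 148, 148, 148, 146, 150, 145, 151, 150]
150 [139, 137, 137, 141, 138, 143, 141, 141, 142, 141, 141, 143, 133, 191, 207, 209, 211, 207, 210, 199, 145, 145, 149, 146, 145, 147, 147, 146, 149, 146, 147, 147, 147, 148, 145, 147, 145, 165]
180 [198, 197, 198, 198, 196, 196, 198, 198, 200, 199, 201, 198, 187, 191, 207, 209, 210, 208, 209, 195, 159, 197, 200, 201, 200, 198, 197, 197, 196, 198, 198, 199, 199, 200, 198, 199, 199, 198]
[241   0  34  20 557] [257.42549372   8.66247756] [0.54165732 0.035085   0.328     ] toolrel -0.0002988068415676301 0.12409496596971893
```

View pics/s4.png

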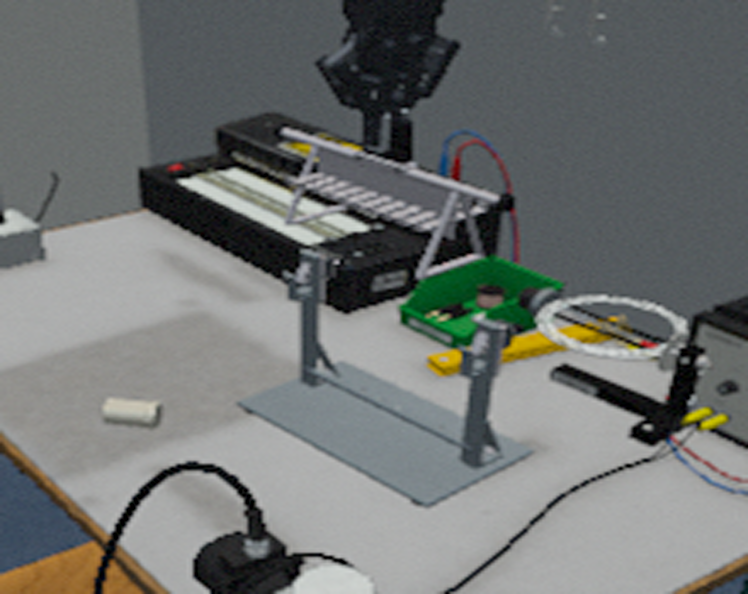

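View pics/w4z.png

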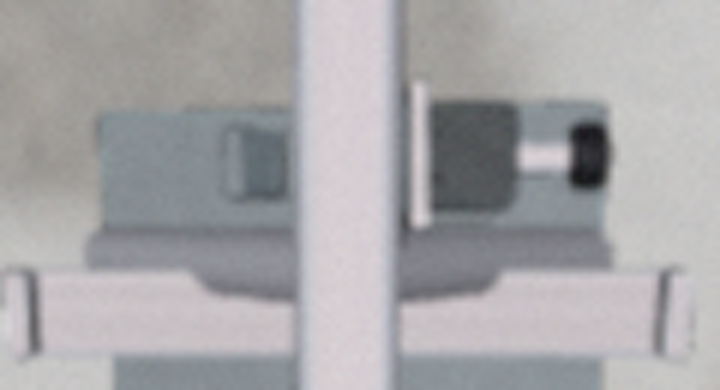

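jog_arm(
  grip=[1,1,1,1,1,1,1],
  dp=[
    [-4,-1,3],
    [-4,-1,8],
    [-2,0,12],
    [0,0,12],
    [0,0,6],
    [0,0,0],
    [0,0,0],
  ],
  yaw=[-0.4,-0.4,-0.3,0,0,0,0],
)

```text
t: 9.4
tool_pos: [0.5512, -0.0989, 0.2996]
tool_rot: [0.666, 0.746, -0.005, 0.001]
ft_force: [-0.2, 0.1, -3.3]
finger_gap: 0.133
```

```bash
python3 -c "
from h import *
plan((.5513,-.0994,.24),6.2,smax=10)"
```

```text
t 9.4 pos [ 0.5512 -0.0989  0.2996] yaw 6.44 tilt [-0.0048 -0.0088 -1.    ] F [-0.2  0.1 -3.3] T [0.06 0.01 0.05] gap 0.133
6 rows; yaw/row 0.04
[[0.0, 0.1, 9.9], [0.0, 0.1, 9.9], [0.0, 0.1, 9.9], [0.0, 0.1, 9.9], [0.0, 0.1, 9.9], [0.0, 0.1, 9.9]]
```

jog_arm(
  grip=[1,1,1,1,1,1,1,1],
  dp=[
    [0,0,6],
    [0,0,10],
    [0,0,12],
    [0,0,12],
    [0,0,8],
    [0,0,4],
    [0,0,0],
    [0,0,0],
  ],
  yaw=[0,0,0,0,0,0,0,0],
)

```text
t: 10.2
tool_pos: [0.5518, -0.0996, 0.2452]
tool_rot: [0.666, 0.746, -0.004, 0.003]
ft_force: [0.2, 0.4, -2.7]
finger_gap: 0.137
```

```bash
python3 -c "
from h import *
plan((.5513,-.0994,.2),6.2,smax=10)
import pickle
c=get_calibration('wrist'); im=snapshot('wrist')[:,:,::-1]; cv2.imwrite('pics/w5.png',im); pickle.dump(c,open('w5.pkl','wb'))
a=cv2.resize(im[0:125,200:320],None,fx=4.8,fy=4.8,interpolation=cv2.INTER_CUBIC); cv2.imwrite('pics/w5z.png',a)
s=snapshot('side')[:,:,::-1]; cv2.imwrite('pics/s5.png',cv2.resize(s[110:260,230:360],None,fx=4,fy=4,interpolation=cv2.INTER_CUBIC))
"
```

```text
t 10.2 pos [ 0.5518 -0.0996  0.2452] yaw 6.48 tilt [-0.0016 -0.0097 -1.    ] F [ 0.2  0.4 -2.7] T [ 0.03 -0.01  0.05] gap 0.137
5 rows; yaw/row 0.06
[[0.1, -0.1, 9.0], [0.1, -0.1, 9.0], [0.1, -0.1, 9.0], [0.1, -0.1, 9.0], [0.1, -0.1, 9.0]]
```

View pics/w5z.png

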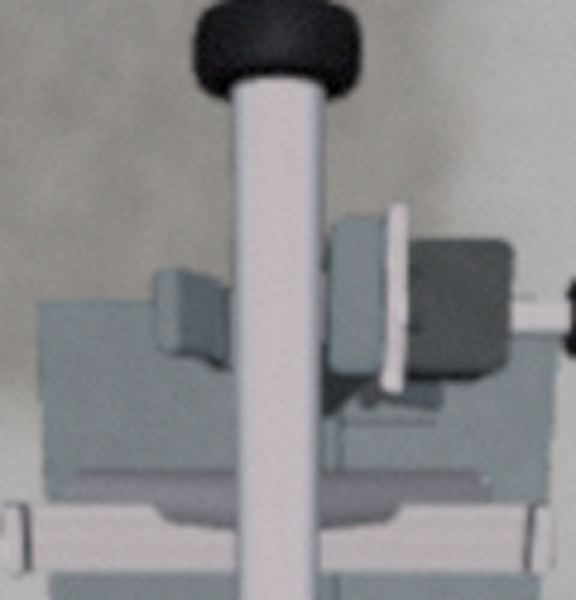

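View pics/s5.png

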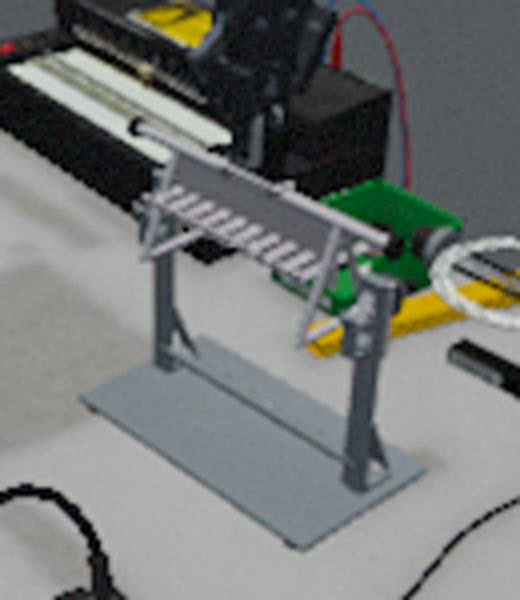

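```bash
python3 -c "
from h import *
import pickle
c=pickle.load(open('w5.pkl','rb'))
b=onz(c,(258.0,62),.2280); f0=onz(c,(200+330/4.8-.4,218/4.8-.4),.192);f1=onz(c,(200+332/4.8-.4,374/4.8-.4),.192); 
h=onz(c,(200+158/4.8,310/4.8),.175)
k=onz(c,(200+277/4.8-.4,50/4.8-.4),.2276+.003)
y=np.radians(6.2); ex=np.array([np.cos(y),np.sin(y)]);ey=np.array([-ex[1],ex[0]])
print(b,f0,f1,h,k)
for q in (f0,f1,h): print(((q-b)[:2]@ex).round(4))
print('knob from hook y', (k-(f0+f1)/2)[:2]@ey)
"
```

```text
[ 5.40630082e-01 -5.13573174e-04  2.28000000e-01] [0.54567489 0.01430571 0.192     ] [ 0.54840755 -0.00500702  0.192     ] [0.52217931 0.00183478 0.175     ] [0.5376245  0.02271445 0.2306    ]
0.0066
0.0072
-0.0181
knob from hook y 0.01897644215883052
```

Bar axis is 6.9 mm ahead of the uprights (nominal 7) and sideways error is about 0.5 mm, so it is aligned. Descending to just above the catches.

jog_arm(
  grip=[1,1,1,1,1,1,1],
  dp=[
    [0,0,5],
    [0,0,8],
    [0,0,8],
    [0,0,6],
    [0,0,4],
    [0,0,0],
    [0,0,0],
  ],
  yaw=[0,0,0,0,0,0,0],
)

```text
t: 11.0
tool_pos: [0.5522, -0.1, 0.2121]
tool_rot: [0.666, 0.746, -0.004, 0.003]
ft_force: [0.6, 0.5, -2.2]
finger_gap: 0.135
```

```bash
python3 -c "
from h import *
plan((.5512,-.0994,.2),6.2,smax=10)"
```

```text
t 11.0 pos [ 0.5522 -0.1     0.2121] yaw 6.48 tilt [-3.000e-04 -1.010e-02 -9.999e-01] F [ 0.6  0.5 -2.2] T [0.01 0.02 0.  ] gap 0.135
2 rows; yaw/row 0.14
[[0.4, -0.5, 6.0], [0.4, -0.5, 6.0]]
```

jog_arm(
  grip=[1,1,1,1],
  dp=[
    [0.2,-0.5,2],
    [0.2,-0.5,2],
    [0,0,2],
    [0,0,2],
  ],
  yaw=[0.2,0,0,0],
)

```text
t: 11.4
tool_pos: [0.5517, -0.1, 0.2047]
tool_rot: [0.667, 0.745, -0.003, 0.004]
ft_force: [-0.3, -0.5, -2.2]
finger_gap: 0.135
```

jog_arm(
  grip=[1,1],
  dp=[
    [0,0,2],
    [0,0,2],
  ],
  yaw=[0,0],
)

```text
t: 11.6
tool_pos: [0.5518, -0.1001, 0.2005]
tool_rot: [0.667, 0.745, -0.003, 0.004]
ft_force: [-0.5, 0.5, -0.7]
finger_gap: 0.131
```

jog_arm(
  grip=[1,1],
  dp=[
    [0,0,2],
    [0,0,2],
  ],
  yaw=[0,0],
)

```text
t: 11.8
tool_pos: [0.5511, -0.1008, 0.1972]
tool_rot: [0.668, 0.744, -0.004, 0.005]
ft_force: [-2.0, 0.0, 2.0]
finger_gap: 0.135
```

jog_arm(
  grip=[1,1],
  dp=[
    [0,0,2],
    [0,0,2],
  ],
  yaw=[0,0],
)

```text
t: 12.0
tool_pos: [0.5502, -0.1012, 0.1945]
tool_rot: [0.668, 0.744, -0.005, 0.005]
ft_force: [-4.6, -0.0, 3.2]
finger_gap: 0.134
```

```bash
python3 -c "
from h import *
plan((.5510,-.0994,.19),6.2,smax=10)"
```

```text
t 12.0 pos [ 0.5502 -0.1012  0.1945] yaw 6.19 tilt [ 6.000e-04 -1.410e-02 -9.999e-01] F [-4.6 -0.   3.2] T [-0.1   0.89  0.  ] gap 0.134
1 rows; yaw/row -0.01
[[1.7, 1.0, 4.5]]
```

jog_arm(
  grip=[1,1],
  dp=[
    [0.4,0.6,2],
    [0.4,0.6,2],
  ],
  yaw=[0,0],
)

```text
t: 12.2
tool_pos: [0.5509, -0.1008, 0.1917]
tool_rot: [0.668, 0.744, -0.005, 0.006]
ft_force: [-4.4, -0.3, 3.6]
finger_gap: 0.138
```

jog_arm(
  grip=[1,1],
  dp=[
    [0.4,0.6,2],
    [0.4,0.6,2],
  ],
  yaw=[0,0],
)

```text
t: 12.4
tool_pos: [0.5519, -0.1003, 0.1883]
tool_rot: [0.668, 0.744, -0.006, 0.006]
ft_force: [-4.5, -1.7, 5.2]
finger_gap: 0.134
```

```bash
python3 -c "
from h import *
plan((.5510,-.0994,.18),6.2,smax=10)"
```

```text
t 12.4 pos [ 0.5519 -0.1003  0.1883] yaw 6.18 tilt [ 0.0011 -0.0167 -0.9999] F [-4.5 -1.7  5.2] T [-0.26  1.1  -0.01] gap 0.134
1 rows; yaw/row -0.02
[[1.1, -0.8, 8.3]]
```

jog_arm(
  grip=[1,1],
  dp=[
    [0.4,0.1,2],
    [0.3,0.1,2],
  ],
  yaw=[0,0],
)

```text
t: 12.6
tool_pos: [0.5518, -0.0998, 0.1846]
tool_rot: [0.668, 0.744, -0.006, 0.006]
ft_force: [-4.9, -0.2, 4.8]
finger_gap: 0.133
```

jog_arm(
  grip=[1,1],
  dp=[
    [0.3,0.1,2],
    [0.3,0.1,2],
  ],
  yaw=[0,0],
)

```text
t: 12.8
tool_pos: [0.5514, -0.0993, 0.1805]
tool_rot: [0.668, 0.744, -0.007, 0.006]
ft_force: [-5.4, -1.4, 2.3]
finger_gap: 0.137
```

```bash
python3 -c "
from h import *
plan((.5510,-.0994,.18),6.2,smax=10)"
```

```text
t 12.8 pos [ 0.5514 -0.0993  0.1805] yaw 6.17 tilt [ 0.     -0.0178 -0.9998] F [-5.4 -1.4  2.3] T [-0.08  1.25 -0.06] gap 0.137
1 rows; yaw/row -0.03
[[-0.0, -0.5, 0.5]]
```

jog_arm(
  grip=[1,1],
  dp=[
    [0,0.1,2],
    [0,0.1,2],
  ],
  yaw=[0,0],
)

```text
t: 13.0
tool_pos: [0.5495, -0.0985, 0.1733]
tool_rot: [0.668, 0.744, -0.008, 0.003]
ft_force: [-3.1, -0.4, -4.6]
finger_gap: 0.141
```

jog_arm(
  grip=[1,1],
  dp=[
    [0,0.1,1.5],
    [0,0.1,1.5],
  ],
  yaw=[0,0],
)

```text
t: 13.2
tool_pos: [0.5509, -0.0975, 0.1671]
tool_rot: [0.668, 0.744, -0.006, 0.002]
ft_force: [0.6, 0.4, 4.0]
finger_gap: 0.135
```

```bash
python3 -c "
from h import *
plan((.5510,-.0994,.168),6.2,smax=10)"
```

```text
t 13.2 pos [ 0.5509 -0.0975  0.1671] yaw 6.21 tilt [-0.0057 -0.0122 -0.9999] F [0.6 0.4 4. ] T [ 0.21  0.08 -0.08] gap 0.135
1 rows; yaw/row 0.01
[[-2.0, -0.1, -0.9]]
```

jog_arm(
  grip=[1,1,1],
  dp=[
    [0,0,0.5],
    [0,0,0.5],
    [0,0,0.5],
  ],
  yaw=[0,0,0],
)

```text
t: 13.5
tool_pos: [0.551, -0.0974, 0.1671]
tool_rot: [0.668, 0.744, -0.006, 0.003]
ft_force: [-3.4, -0.4, 1.8]
finger_gap: 0.141
```

```bash
python3 -c "
from h import *
plan((.5510,-.0994,.168),6.2,smax=10)
import pickle
c=get_calibration('wrist'); im=snapshot('wrist')[:,:,::-1]; cv2.imwrite('pics/w6.png',im); pickle.dump(c,open('w6.pkl','wb'))
s=snapshot('side')[:,:,::-1]; cv2.imwrite('pics/s6.png',cv2.resize(s[110:260,230:360],None,fx=4,fy=4,interpolation=cv2.INTER_CUBIC))
"
```

```text
t 13.5 pos [ 0.551  -0.0974  0.1671] yaw 6.2 tilt [-0.0046 -0.0127 -0.9999] F [-3.4 -0.4  1.8] T [ 0.08  0.8  -0.08] gap 0.141
1 rows; yaw/row -0.0
[[-2.0, -0.3, -0.9]]
```

View pics/w6.png

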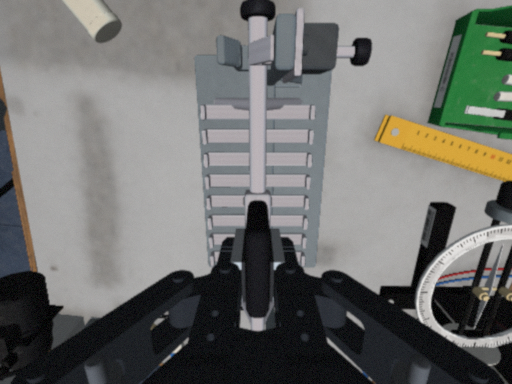

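View pics/s6.png

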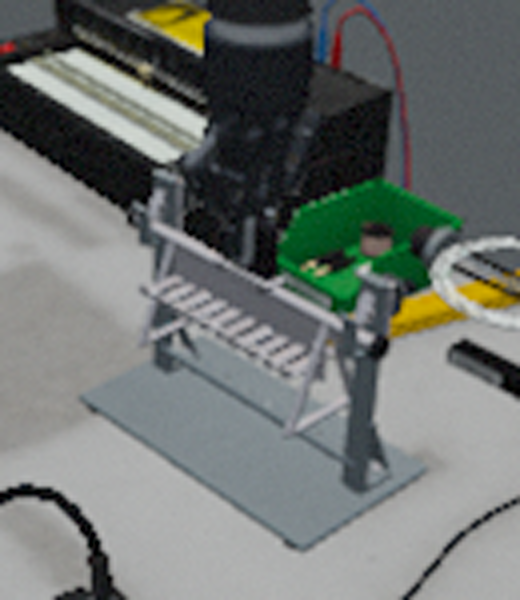

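```bash
python3 -c "
from h import *
im=cv2.imread('pics/w6.png')
cv2.imwrite('pics/w6z.png',cv2.resize(im[0:90,205:305],None,fx=6,fy=6,interpolation=cv2.INTER_CUBIC))
s=snapshot('side')[:,:,::-1]; cv2.imwrite('pics/s6b.png',cv2.resize(s[150:260,255:340],None,fx=7,fy=5.4,interpolation=cv2.INTER_CUBIC))
c=get_calibration('side')
y=np.radians(6.2); ex=np.array([np.cos(y),np.sin(y),0]);ey=np.array([-ex[1],ex[0],0]); 
O=np.array([.5510,-.0985,.15])
for s_ in (1,-1):
  for zz in (0,.005,.01): print(s_,zz,proj(c,O+s_*.128*ey+[0,0,zz]))
"
```

```text
1 0 [262.76823166 163.05183327]
1 0.005 [262.76278741 161.6522788 ]
1 0.01 [262.75731667 160.24591661]
-1 0 [325.27029779 196.36296523]
-1 0.005 [325.4417386  194.81654033]
-1 0.01 [325.61415773 193.26129084]
```

View pics/w6z.png

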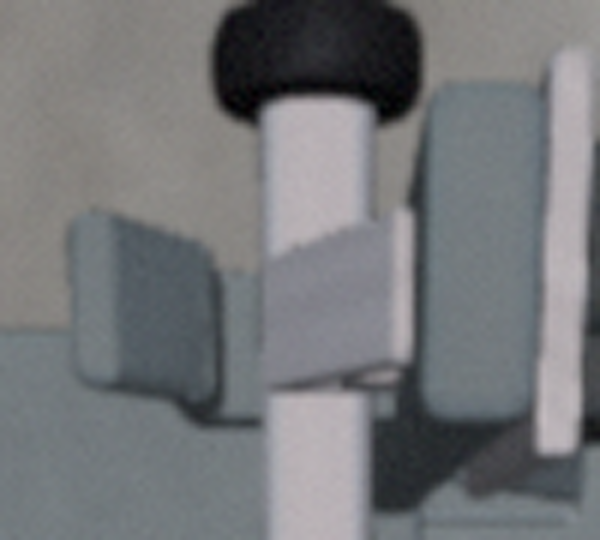

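View pics/s6b.png

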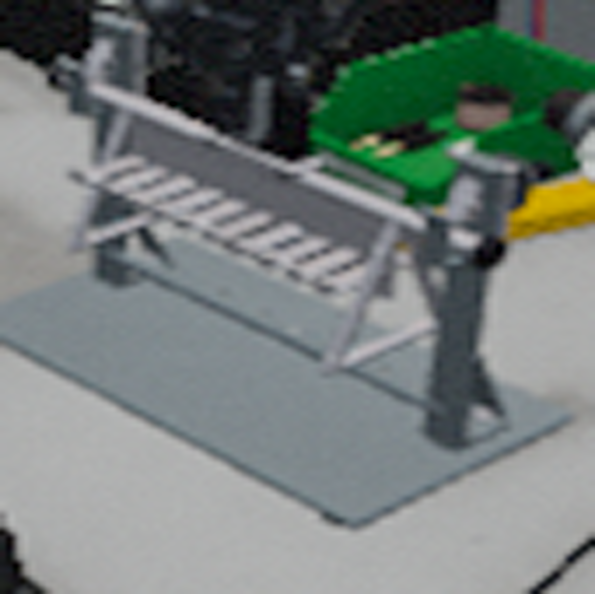

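jog_arm(
  grip=[1,1,1,1],
  dp=[
    [0,-0.3,1],
    [0,-0.2,1],
    [0,0,1],
    [0,0,1],
  ],
  yaw=[0,0,0,0],
)

```text
t: 14.05
tool_pos: [0.551, -0.0974, 0.1671]
tool_rot: [0.668, 0.744, -0.005, 0.004]
ft_force: [-4.5, 0.7, 5.0]
finger_gap: 0.137
```

```bash
python3 -c "
from h import *
plan((.5510,-.0994,.168),6.2,smax=10)"
```

```text
t 14.05 pos [ 0.551  -0.0974  0.1671] yaw 6.19 tilt [-6.000e-04 -1.330e-02 -9.999e-01] F [-4.5  0.7  5. ] T [ 0.11  1.09 -0.08] gap 0.137
1 rows; yaw/row -0.01
[[-2.0, -0.2, -0.9]]
```

jog_arm(
  grip=[1,1,1,1],
  dp=[
    [0,-0.8,1.5],
    [0,-0.5,1.5],
    [0,0,1.5],
    [0,0,1.5],
  ],
  yaw=[0,0,0,0],
)

```text
t: 14.45
tool_pos: [0.5509, -0.0975, 0.1671]
tool_rot: [0.668, 0.744, -0.003, 0.007]
ft_force: [-5.7, 0.3, 7.2]
finger_gap: 0.137
```

```bash
python3 -c "
from h import *
plan((.5510,-.0994,.168),6.2,smax=10)"
```

```text
t 14.45 pos [ 0.5509 -0.0975  0.1671] yaw 6.19 tilt [ 0.0065 -0.0138 -0.9999] F [-5.7  0.3  7.2] T [ 0.22  1.35 -0.08] gap 0.137
1 rows; yaw/row -0.01
[[-1.9, -0.1, -0.9]]
```

jog_arm(
  grip=[1,1,1,1],
  dp=[
    [0,0,-0.5],
    [0,0,-1],
    [0,0,-1],
    [0,0,0],
  ],
  yaw=[0,0,0,0],
)

```text
t: 14.85
tool_pos: [0.5521, -0.0972, 0.1681]
tool_rot: [0.668, 0.745, -0.002, 0.007]
ft_force: [-2.3, 0.1, 2.0]
finger_gap: 0.138
```

```bash
python3 -c "
from h import *
plan((.5505,-.0985,.168),6.2,smax=10)"
```

```text
t 14.85 pos [ 0.5521 -0.0972  0.1681] yaw 6.25 tilt [ 0.0084 -0.0127 -0.9999] F [-2.3  0.1  2. ] T [-0.04  0.6   0.06] gap 0.138
1 rows; yaw/row 0.05
[[-1.1, -1.8, 0.1]]
```

jog_arm(
  grip=[1,1,1],
  dp=[
    [0,-0.6,-1],
    [0,-0.4,-1],
    [0,0,0],
  ],
  yaw=[0,0,0],
)

```text
t: 15.15
tool_pos: [0.5519, -0.0971, 0.169]
tool_rot: [0.667, 0.745, -0.001, 0.007]
ft_force: [0.3, 0.6, -2.9]
finger_gap: 0.137
```

jog_arm(
  grip=[1,1,1],
  dp=[
    [0,-0.3,-1],
    [0,0,-1],
    [0,0,0],
  ],
  yaw=[0,0,0],
)

```text
t: 15.45
tool_pos: [0.5516, -0.097, 0.1705]
tool_rot: [0.667, 0.745, -0.001, 0.007]
ft_force: [0.5, 0.2, -1.5]
finger_gap: 0.138
```

```bash
python3 -c "
from h import *
plan((.5505,-.0985,.168),6.2,smax=10)"
```

```text
t 15.45 pos [ 0.5516 -0.097   0.1705] yaw 6.25 tilt [ 0.0088 -0.0116 -0.9999] F [ 0.5  0.2 -1.5] T [ 0.01  0.01 -0.04] gap 0.138
1 rows; yaw/row 0.05
[[-1.3, -1.3, 2.5]]
```

jog_arm(
  grip=[1,1],
  dp=[
    [0,-0.5,-1],
    [0,-0.3,-1],
  ],
  yaw=[0,0],
)

```text
t: 15.65
tool_pos: [0.5508, -0.0968, 0.1717]
tool_rot: [0.668, 0.744, -0.001, 0.007]
ft_force: [1.4, 0.3, -6.5]
finger_gap: 0.135
```

jog_arm(
  grip=[1,1],
  dp=[
    [0,-0.2,-1],
    [0,0,-1],
  ],
  yaw=[0,0],
)

```text
t: 15.85
tool_pos: [0.5506, -0.0967, 0.1721]
tool_rot: [0.668, 0.744, -0.001, 0.006]
ft_force: [2.1, 0.5, -9.5]
finger_gap: 0.133
```

```bash
python3 -c "
from h import *
plan((.5505,-.0985,.168),6.2,smax=10)"
```

```text
t 15.85 pos [ 0.5506 -0.0967  0.1721] yaw 6.21 tilt [ 0.0074 -0.0106 -0.9999] F [ 2.1  0.5 -9.5] T [-0.23 -0.57 -0.13] gap 0.133
1 rows; yaw/row 0.01
[[-1.7, -0.4, 4.1]]
```

jog_arm(
  grip=[1,1],
  dp=[
    [0,0,-1],
    [0,0,-1],
  ],
  yaw=[0,0],
)

```text
t: 16.05
tool_pos: [0.5507, -0.0968, 0.1722]
tool_rot: [0.668, 0.744, -0.002, 0.006]
ft_force: [3.5, -0.1, -10.3]
finger_gap: 0.138
```

```bash
python3 -c "
from h import *
plan((.5505,-.0985,.168),6.2,smax=10)"
```

```text
t 16.05 pos [ 0.5507 -0.0968  0.1722] yaw 6.2 tilt [ 0.006  -0.0102 -0.9999] F [  3.5  -0.1 -10.3] T [-0.29 -0.8  -0.16] gap 0.138
1 rows; yaw/row -0.0
[[-1.7, -0.4, 4.2]]
```

jog_arm(
  grip=[1,1,1],
  dp=[
    [0,0.5,-1.5],
    [0,0.4,-1.5],
    [0,0,-1.2],
  ],
  yaw=[0,0,0],
)

```text
t: 16.35
tool_pos: [0.5506, -0.0967, 0.1722]
tool_rot: [0.668, 0.744, -0.003, 0.003]
ft_force: [5.7, -0.9, -15.1]
finger_gap: 0.136
```

```bash
python3 -c "
from h import *
plan((.5505,-.0985,.168),6.2,smax=10)"
```

```text
t 16.35 pos [ 0.5506 -0.0967  0.1722] yaw 6.18 tilt [ 8.0e-04 -9.2e-03 -1.0e+00] F [  5.7  -0.9 -15.1] T [-0.39 -1.19 -0.09] gap 0.136
1 rows; yaw/row -0.02
[[-1.8, -0.3, 4.3]]
```

jog_arm(
  grip=[1,1,1],
  dp=[
    [0,0,-0.8],
    [0,0,-0.8],
    [0,0,-0.8],
  ],
  yaw=[0,0,0],
)

```text
t: 16.65
tool_pos: [0.5506, -0.0966, 0.1723]
tool_rot: [0.668, 0.744, -0.004, 0.002]
ft_force: [4.8, -1.5, -17.6]
finger_gap: 0.135
```

```bash
python3 -c "
from h import *
plan((.5505,-.0985,.168),6.2,smax=10)
im=snapshot('wrist')[:,:,::-1]; 
cv2.imwrite('pics/w7z.png',cv2.resize(im[0:90,205:305],None,fx=6,fy=6,interpolation=cv2.INTER_CUBIC))
s=snapshot('side')[:,:,::-1]; cv2.imwrite('pics/s7.png',cv2.resize(s[140:220,250:340],None,fx=7,fy=7,interpolation=cv2.INTER_CUBIC))
plan((.5505,-.0985,.168),6.2,smax=10)
"
```

```text
t 16.65 pos [ 0.5506 -0.0966  0.1723] yaw 6.17 tilt [-0.0012 -0.0084 -1.    ] F [  4.8  -1.5 -17.6] T [-0.38 -1.23 -0.15] gap 0.135
1 rows; yaw/row -0.03
[[-1.8, -0.3, 4.3]]
t 16.75 pos [ 0.5506 -0.0966  0.1723] yaw 6.17 tilt [-0.0012 -0.0083 -1.    ] F [  5.4  -0.4 -17.1] T [-0.36 -1.23 -0.12] gap 0.135
1 rows; yaw/row -0.03
[[-1.8, -0.3, 4.3]]
```

View pics/s7.png

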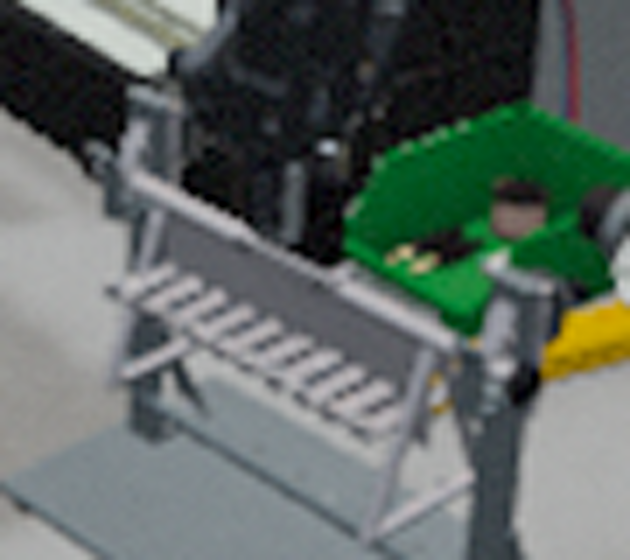

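View pics/w7z.png

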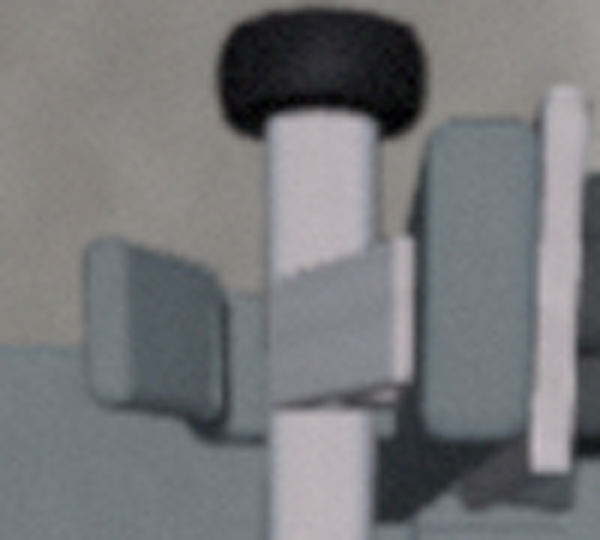

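The torque balance gives about 9 N on the left catch and 5–6 N on the right, held for more than 0.6 s. Left bolt at (335,320) in the zoom is out over the bar; right knob is about 5 mm up. Easing off and lowering now.

jog_arm(
  grip=[1,1,1,1,1],
  dp=[
    [0,0,0.7],
    [0,0,1],
    [0,0,1],
    [0,0,1],
    [0,0,1],
  ],
  yaw=[0,0,0,0,0],
)

```text
t: 17.25
tool_pos: [0.5507, -0.0967, 0.1721]
tool_rot: [0.668, 0.744, -0.003, 0.004]
ft_force: [1.7, 1.2, -7.4]
finger_gap: 0.131
```

```bash
python3 -c "
from h import *
plan((.5510,-.0975,.1675),6.2,smax=10)"
```

```text
t 17.25 pos [ 0.5507 -0.0967  0.1721] yaw 6.18 tilt [ 0.0023 -0.0096 -1.    ] F [ 1.7  1.2 -7.4] T [-0.16 -0.34 -0.16] gap 0.131
1 rows; yaw/row -0.02
[[-0.8, 0.2, 4.6]]
```

jog_arm(
  grip=[1,1,1,1,1],
  dp=[
    [0,0,1],
    [0,0,1],
    [0,0,1],
    [0,0,1],
    [0,0,1],
  ],
  yaw=[0,0,0,0,0],
)

```text
t: 17.75
tool_pos: [0.5512, -0.0968, 0.1718]
tool_rot: [0.668, 0.744, -0.002, 0.006]
ft_force: [0.6, -0.9, -3.0]
finger_gap: 0.132
```

jog_arm(
  grip=[1,1,1,1],
  dp=[
    [0,0,1],
    [0,0,1],
    [0,0,1],
    [0,0,0],
  ],
  yaw=[0,0,0,0],
)

```text
t: 18.15
tool_pos: [0.5516, -0.0971, 0.17]
tool_rot: [0.668, 0.745, -0.001, 0.007]
ft_force: [-0.2, 0.9, -2.7]
finger_gap: 0.137
```

```bash
python3 -c "
from h import *
plan((.5510,-.0975,.1671),6.2,smax=10)"
```

```text
t 18.15 pos [ 0.5516 -0.0971  0.17  ] yaw 6.24 tilt [ 0.0088 -0.0115 -0.9999] F [-0.2  0.9 -2.7] T [ 0.04  0.04 -0.05] gap 0.137
1 rows; yaw/row 0.04
[[-0.3, -0.6, 2.9]]
```

jog_arm(
  grip=[1,1,1,1,1],
  dp=[
    [0,-0.3,1.2],
    [0,-0.3,1.2],
    [0,0,1.2],
    [0,0,1],
    [0,0,0],
  ],
  yaw=[0,0,0,0,0],
)

```text
t: 18.65
tool_pos: [0.5514, -0.0973, 0.1679]
tool_rot: [0.667, 0.745, -0.001, 0.008]
ft_force: [-0.8, 0.6, -0.6]
finger_gap: 0.133
```

```bash
python3 -c "
from h import *
plan((.5510,-.0975,.1671),6.2,smax=10)"
```

```text
t 18.65 pos [ 0.5514 -0.0973  0.1679] yaw 6.26 tilt [ 0.0115 -0.0118 -0.9999] F [-0.8  0.6 -0.6] T [0.21 0.21 0.07] gap 0.133
1 rows; yaw/row 0.06
[[-0.2, -0.4, 0.8]]
```

jog_arm(
  grip=[1,1,1,1],
  dp=[
    [0,-0.2,1],
    [0,-0.2,1],
    [0,0,1],
    [0,0,0.5],
  ],
  yaw=[0,0,0,0],
)

```text
t: 19.05
tool_pos: [0.5514, -0.0974, 0.1676]
tool_rot: [0.667, 0.745, 0.0, 0.01]
ft_force: [-1.8, 0.1, 2.9]
finger_gap: 0.136
```

```bash
python3 -c "
from h import *
plan((.5510,-.0975,.1671),6.2,smax=10)"
```

```text
t 19.05 pos [ 0.5514 -0.0974  0.1676] yaw 6.28 tilt [ 0.0148 -0.0125 -0.9998] F [-1.8  0.1  2.9] T [0.33 0.46 0.09] gap 0.136
1 rows; yaw/row 0.08
[[-0.1, -0.4, 0.5]]
```

jog_arm(
  grip=[0.6,0.45,0.3,0,-0.4,-0.8,-1,-1],
  dp=[
    [0,0,0],
    [0,0,0],
    [0,0,0],
    [0,0,0],
    [0,0,0],
    [0,0,0],
    [0,0,0],
    [0,0,0],
  ],
  yaw=[0,0,0,0,0,0,0,0],
)

```text
t: 19.85
tool_pos: [0.5523, -0.0978, 0.1655]
tool_rot: [0.667, 0.745, 0.0, 0.01]
ft_force: [-0.7, 0.2, 0.3]
finger_gap: 0.999
```

```bash
python3 -c "
from h import *
plan((.5510,-.0975,.24),6.2,smax=10)
im=snapshot('wrist')[:,:,::-1]; cv2.imwrite('pics/w8.png',im)
s=snapshot('side')[:,:,::-1]; cv2.imwrite('pics/s8.png',cv2.resize(s[140:220,250:340],None,fx=7,fy=7,interpolation=cv2.INTER_CUBIC))
"
```

```text
t 19.85 pos [ 0.5523 -0.0978  0.1655] yaw 6.25 tilt [ 0.0151 -0.0133 -0.9998] F [-0.7  0.2  0.3] T [ 0.03 -0.02  0.  ] gap 0.999
8 rows; yaw/row 0.01
[[-0.1, -0.0, -9.3], [-0.1, -0.0, -9.3], [-0.1, -0.0, -9.3], [-0.1, -0.0, -9.3], [-0.1, -0.0, -9.3], [-0.1, -0.0, -9.3], [-0.1, -0.0, -9.3], [-0.1, -0.0, -9.3]]
```

View pics/s8.png

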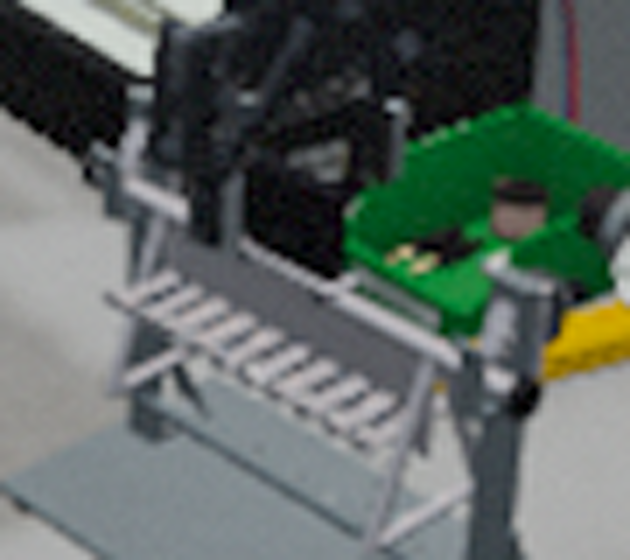

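View pics/w8.png

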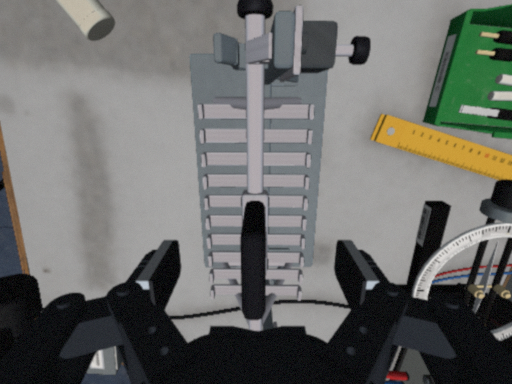

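The gripper is open and the rack hangs; the left bolt at (258,50) is over the bar. Retreating upwards.

jog_arm(
  grip=[-1,-1,-1,-1,-1,-1,-1,-1,-1,-1],
  dp=[
    [0,0,-5],
    [0,0,-8],
    [0,0,-12],
    [0,0,-15],
    [0,0,-15],
    [0,0,-15],
    [0,0,-15],
    [0,0,-15],
    [0,0,-10],
    [0,0,0],
  ],
  yaw=[0,0,0,0,0,0,0,0,0,0],
)

```text
t: 20.95
tool_pos: [0.5516, -0.0965, 0.2895]
tool_rot: [0.667, 0.745, 0.002, 0.014]
ft_force: [0.9, 0.9, 0.6]
finger_gap: 0.998
```

jog_arm(
  grip=[-1,-1,-1,-1,-1,-1,-1],
  dp=[
    [-15,0,-5],
    [-20,0,-5],
    [-20,0,-5],
    [-20,0,-5],
    [-10,0,0],
    [0,0,0],
    [0,0,0],
  ],
  yaw=[0,0,0,0,0,0,0],
)

```text
t: 21.65
tool_pos: [0.5602, -0.1818, 0.3098]
tool_rot: [0.667, 0.745, 0.002, 0.012]
ft_force: [-0.6, -0.4, -0.1]
finger_gap: 1.003
```

```bash
python3 -c "
from h import *
plan((.5510,-.0975,.24),6.2,smax=10)
im=snapshot('wrist')[:,:,::-1]; cv2.imwrite('pics/w9.png',im)
s=snapshot('side')[:,:,::-1]; cv2.imwrite('pics/s9.png',cv2.resize(s[140:230,250:340],None,fx=6.5,fy=6.5,interpolation=cv2.INTER_CUBIC));cv2.imwrite('pics/s9f.png',s)
"
```

```text
t 21.65 pos [ 0.5602 -0.1818  0.3098] yaw 6.38 tilt [ 0.0212 -0.0132 -0.9997] F [-0.6 -0.4 -0.1] T [0.02 0.04 0.03] gap 1.003
11 rows; yaw/row 0.02
[[7.8, -0.1, 6.2], [7.8, -0.1, 6.2], [7.8, -0.1, 6.2], [7.8, -0.1, 6.2], [7.8, -0.1, 6.2], [7.8, -0.1, 6.2], [7.8, -0.1, 6.2], [7.8, -0.1, 6.2], [7.8, -0.1, 6.2], [7.8, -0.1, 6.2], [7.8, -0.1, 6.2]]
```

View pics/s9.png

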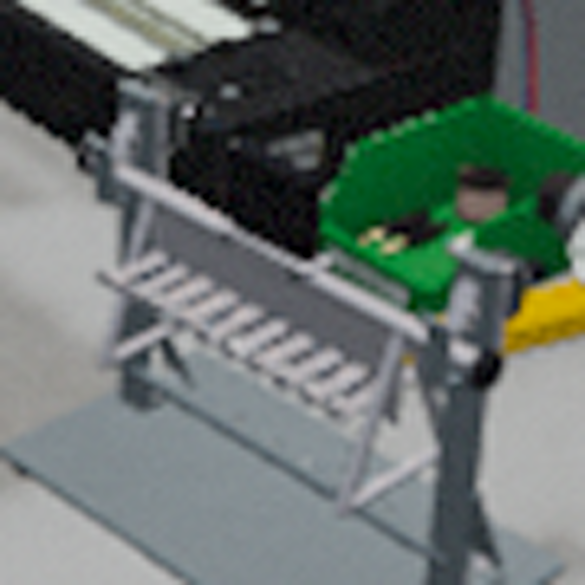

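View pics/w9.png

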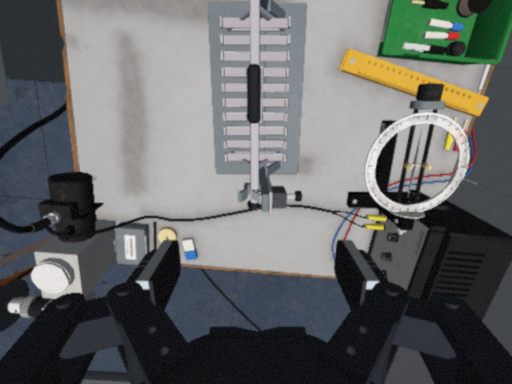

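```bash
python3 -c "
import cv2
im=cv2.imread('pics/w9.png'); cv2.imwrite('pics/w9z.png',cv2.resize(im[155:220,225:305],None,fx=8,fy=8,interpolation=cv2.INTER_CUBIC))"
```

```text
(no output)
```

View pics/w9z.png

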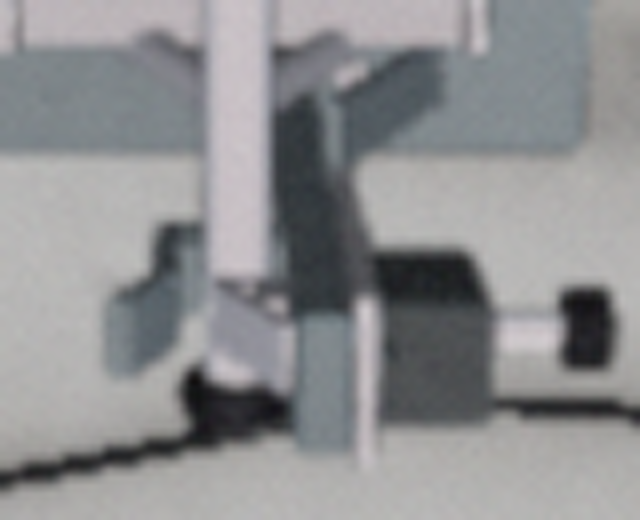

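The right bolt at (250,330) in the zoom is also out over the bar, and the rack hangs seated. Handing in.

```bash
python3 -c "
from cell import *
print(sign_off())"
```

```text
the job is handed in; nothing more can be done
None
```

The rack is hanging on both hooks, pull-tested and let go, and I handed the job in at about 22 s. The hand-in gives no verdict.

- **Pressing in:** I took the rack by its grip with 25 N, aligned it over the hooks and pressed it straight down. The bar then stopped rigidly at the bottom, held with about 10 N. The largest upward reading was 7 N and sideways about 6 N.
- **Pull test:** Both catches stopped the bar about 5 mm above its seat. The torque balance gives about 9 N on the left catch and 5–6 N on the right at the peak, held for more than 0.6 s.
- **Harder than asked:** The pull rose to about 15 N above the rack's weight instead of the 10 N you wanted. By this estimate, which is not a direct measurement, both catches stayed below 12 N.
- **Final checks:** With the gripper open and clear, the pictures show both bolts out over the bar. The right knob is at its seated height to within about 1 px, roughly 3 mm. I saw none of the small things disturbed, but I did not measure them.
- **One slight disagreement:** Just before I opened the gripper, the torque suggested the right end was resting a little sooner than the left. The last pictures show the bar seated after release.

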